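Square a practice tube up against the fence rail

ROBOT

A 7-joint arm with a two-finger parallel gripper is mounted at the origin on the work surface. World frame = base frame: x ahead of the robot, y to its left, z up, the work surface at z = 0. Lengths are in m, angles in rad, forces in N, time in s.
With the tool pointing down it reaches from about 0.4 to 0.875 m from the base axis. Payload 6.5 kg.
Tool frame: the origin (TCP) lies at the very end of the fingers, on their centre line; the grasp point (between the pads) lies 19 mm behind it (ctrl.pinch_z is the distance from the TCP to the grasp point, in m); z points along the fingers, y is the line along which they close (so a half turn about z gives the same grasp; the last joint's range is limited). The gripper opens to 85 mm and grips with 20 to 120 N. Pads are 22 mm wide; open, the fingers measure 114 mm over their backs; the gripper's body (76 mm by 85 mm) begins 54 mm behind the grasp point. The pads swing forward as they close: fully open they stand 13 mm farther back than shut.
Start: joints at [1.146, 0.536, -0.004, 1.538, 0.003, 1.067, -0.071], TCP at [0.228, -0.609, 0.231] pointing down, gripper open.
Joint ranges: [-2.7, 2.7], [-0.37, 2.16], [-1.27, 1.26], [0.24, 2.4], [-1.31, 4.45], [0.19, 1.91], [-2.76, 2.76]. Speed limits (rad/s): [2.39, 2.39, 3.14, 3.14, 3.14, 3.14, 3.14].

INTERFACE

Orientations are given as a unit quaternion [w, x, y, z].
In Python, from workcell import readout, read_camera, workorder, finder, ctrl gives the robot as it stands. The module is installed in compiled form; this text tells all that it offers.
- The arm moves only by the tool drive_tool, never from a script. Its arguments are lists of equal length, an entry for each row: "turn": the turn, a rotation vector about the tool's x, y, z in degrees, a list of three; "slide": the shift along the tool's x, y, z in m, a list of three; "grip": the finger opening in m, from 0 to 0.0854. In form: {"turn": [[ax, ay, az], ...], "slide": [[dx, dy, dz], ...], "grip": [grip, ...]}. A call has 1 to 12 rows; each row shifts and turns the commanded pose from where the row before left it, along the tool's axes as they then stand; what a row does not reach is not made up. A row lasts 1/10 s, in which the tool goes at most 50 mm and 8.59 degrees, less where a joint would pass 70% of its speed; a pose out of reach is approached as far as the arm can. A call with a gripper value outside its range is refused whole. The fingers move at their own pace and stop on an object; "newtons" is the grip in N (left out, the last holds). Time passes only in rows, so rows that do not move let the fingers close. It gives the time, the measured TCP pose, the force, the opening and the grip force at its end, in the units of the state.
- readout.read_state(): the state, without advancing time (a new reading comes with each control period).
- read_camera(name): name is "scene" or "side" or "wrist"; returns a dict with "image" (480x640x3 uint8, red, green, blue), "z_map" (480x640 float32, m along the optical axis (not along the pixel's ray), 0 where there is no reading), "camera_matrix" (3x3 intrinsics, pixels), "rvec" (rotation vector, rad) and "tvec" (3), from world to camera coordinates, as OpenCV has them; the wrist camera has in their place "T_tool_cam" (4x4, takes a point from camera to tool coordinates, whose origin is the TCP and whose axes are the flange's). Camera axes: x right, y down, z forward; pixel columns grow to the right and rows downward; lengths in m; the calibration is good to about 2 mm. A picture is of the moment at which its call begins: read the wrist's pose just before it.
- workorder.finish_job(): hands the job in; it is judged then, once.
Trained networks look in the newest picture that a camera, given by its name, has taken for a name from the list of things; names that differ only in an ending like _2 or _b are one class to them, and where a whole thing is asked for, a point or a joint stands for the part that bears it (a point fixed in the world has none). Each returns a list of dicts, best first, with "p" (0 to 1); they miss things now and then, are a little off and sometimes report something else, mostly with a low value. They report only what shows in the picture. A call takes as long as a camera call. They do not tell look-alikes from the thing itself.
- finder.trace(camera, query): "pixels" (480x640 bool, what is visible of it) and "position" ([row, column] in pixels, amid what is visible of it).
- finder.pinpoint(camera, query): "position" ([row, column] in pixels: a listed point, or the origin of a listed thing).
The state is a dict: "clock": time; "joint_pos": joint angles; "joint_vel": joint speeds; "tau": joint torques, N m; "position": TCP position; "tcp_rot": TCP orientation; "ft_force": force on the tool from outside, world axes, zero at the start; "moment": the same for the moment, N m; "width": finger opening in m; "grasp_force": force on a finger pad.
Only numpy, scipy, OpenCV 4.12 (cv2) and the standard library are available. Lean on these libraries where they do the work, as an engineer would, in place of code of your own. Each camera call takes 0.05 s, during which the arm holds its last target. There are 200 camera calls.

TASK

In the welding training lab, push the grey square tube along the bench, first at one end and then at the other as needed, until its long side lies parallel and flush against the black fence rail, between the rail's two clamps. Keep the tube down on the bench, and leave the grey angle iron and the grey tee section where they are.

Things in the scene. Friction and masses are not known exactly. Their poses are not given: they have to be found in the camera images.
- rail: Black fence rail fixed to the bench: a straight bar 30 mm thick (its x), 720 mm long (its y), 40 mm high. Origin at the centre of its underside, on the bench. Its y axis runs along it (crosswise in front of the robot, turned up to about 10 degrees), its x axis points away from the robot, so its near face is at x = -15 mm in its own frame. Steel clamps with red knobs hold its ends (345 mm either side of the origin) and stand up to 86 mm high.
- tube_centre (a point): Centre (20 mm above the bench) of the grey square tube to be aligned: 40 x 40 mm section, 150 mm long, open at both ends, about 0.4 kg, loose, lying flat on the bench on the robot's side of the rail, at its left, middle or right, its middle 90 to 115 mm short of the rail's centre line and up to about 22 degrees out of parallel. Its y axis runs along its length, x across it, z up.
- angle_centre (a point): A bystander to leave alone: a loose grey L-section angle iron, 40 x 40 mm legs 5 mm thick, 150 mm long, one leg flat on the bench and the other standing on the robot's side, in another of the three places before the rail, at least 25 mm clear of its neighbours end to end. The point is half-way along it, in the middle of its 40 x 40 mm outline, 20 mm above the bench; y along its length, z up.
- tee_centre (a point): A bystander to leave alone: a loose grey tee section standing on its 40 mm wide flange, with a 5 mm web up the middle, 40 mm high, 150 mm long, in the third place before the rail. The point is at its middle, 20 mm above the bench; y along its length, z up.
Things that resemble listed ones, but are neither listed nor needed, are in the scene too. What is shaped like the part that bears tube_centre but orange or purple is not meant.

How it is judged:
At the end, for the whole second after the job is handed in: The tube rests flat on the bench on the robot's side of the rail, within 10 degrees of parallel; its centre is 30 to 45 mm from the rail's centre line (35 is flush) and no more than 240 mm along the rail from its middle (x of tube_centre in the frame of rail between -0.045 and -0.03 m and y of tube_centre in the frame of rail between -0.24 and 0.24 m and angle between the y axis of tube_centre and the y axis of rail, either way round below 0.175 rad and height (world z) of tube_centre below 0.028 m and linear speed of tube below 0.02 m/s); the robot touches nothing.
It fails at once if the angle iron is moved more than 20 mm (distance of angle_centre from where it was at the start of the episode above 0.02 m).
It fails at once if the tee section is moved more than 20 mm (distance of tee_centre from where it was at the start of the episode above 0.02 m).
It fails at once if the tube is lifted more than 40 mm off the bench (height (world z) of tube_centre above 0.06 m).
It also fails if it takes over 50 s, if anything falls off the work surface, if the arm or the gripper's body presses on something with over 40 N, if the wrist force passes 120 N, or if a joint passes its speed limit or range.

## Working session

There is one attempt and no reset: what is moved stays moved. The work goes in short steps, Python scripts to look and compute and a tool call to move; the robot and the scene stay as the last step left them, time stands still between calls to the robot, and variables do not carry over. Pictures are saved under pics/ and viewed, at most 10 in all, crops included, and the job is handed in when it is done.

Besides the shell and the picture viewer there is one more tool, called as name(argument=value, ...) on one line, values as JSON. drive_tool: Moves the arm, as the interface text tells. Its arguments: {"type":"object","properties":{"turn":{"type":"array","items":{"type":"array","items":{"type":"number"}}},"slide":{"type":"array","items":{"type":"array","items":{"type":"number"}}},"grip":{"type":"array","items":{"type":"number"}},"newtons":{"type":"number"}},"required":["turn","slide","grip"]}

```bash
mkdir -p pics; cat > h.py <<'E'
import numpy as np, cv2
from workcell import readout, read_camera, workorder, finder, ctrl
def cloud(c):
    R,_=cv2.Rodrigues(np.array(c["rvec"],float)); t=np.array(c["tvec"],float).ravel(); K=np.array(c["camera_matrix"])
    z=c["z_map"]; v,u=np.mgrid[:480,:640]
    P=np.stack([(u-K[0,2])/K[0,0]*z,(v-K[1,2])/K[1,1]*z,z],-1)
    return (P-t)@R, z>0
def rect(P):
    r=cv2.minAreaRect((P[:,:2]*1000).astype(np.float32)); return cv2.boxPoints(r).round(0).tolist(), r
E
python3 - <<'E'
from h import *
s=readout.read_state(); print({k:np.round(s[k],3) for k in ("clock","position","tcp_rot","ft_force","width")})
ims=[]
for n in ("scene","side"):
    c=read_camera(n); im=c["image"][:,:,::-1].copy(); X,ok=cloud(c)
    for q in ("tube_centre","angle_centre","tee_centre","rail"):
        for d in finder.trace(n,q)[:4]:
            m=d["pixels"]&ok; P=X[m]
            print(n,q,round(d["p"],2),np.round(d["position"]),m.sum(), np.round(np.median(P,0),3) if len(P) else None, np.round(np.percentile(P[:,2],[5,95]),3) if len(P) else None, rect(P)[1] if len(P)>3 else None)
            if d["p"]>.3: cv2.putText(im,q[:4],(int(d["position"][1]),int(d["position"][0])),0,.4,(0,0,255),1)
    cv2.imwrite(f"pics/{n}0.png",im)
E
```

```text
{'clock': np.float64(0.0), 'position': array([ 0.228, -0.608,  0.23 ]), 'tcp_rot': array([-0.001,  0.984,  0.178, -0.   ]), 'ft_force': array([ 0.237, -0.025, -0.665]), 'width': np.float64(0.085)}
scene tube_centre 0.82 [231. 257.] 1140 [ 0.401 -0.091  0.039] [0.002 0.042] ((373.3228454589844, -90.5045394897461), (154.40589904785156, 40.952789306640625), 4.987300395965576)
scene tube_centre 0.78 [220. 425.] 1345 [0.431 0.275 0.038] [0.004 0.042] ((418.0130615234375, 285.17474365234375), (43.836116790771484, 154.322021484375), 29.85866355895996)
scene tube_centre 0.76 [209. 341.] 1535 [0.372 0.098 0.035] [0.003 0.042] ((344.1150817871094, 117.3722915649414), (154.76629638671875, 91.54637145996094), 37.31032180786133)
scene tube_centre 0.66 [226. 179.] 1096 [ 0.352 -0.266  0.039] [0.002 0.042] ((316.6505126953125, -267.7136535644531), (172.0973663330078, 48.974464416503906), 11.23817253112793)
scene angle_centre 0.69 [267. 407.] 2036 [0.556 0.19  0.009] [0.003 0.04 ] ((562.5796508789062, 187.9954071044922), (154.2415313720703, 47.250850677490234), 77.96260070800781)
scene tee_centre 0.
[... 852 characters left out ...]
06)
side tube_centre 0.81 [435. 351.] 4278 [ 0.313 -0.273  0.04 ] [0.01  0.042] ((320.96002197265625, -268.29388427734375), (151.34378051757812, 41.163455963134766), 12.731719017028809)
side angle_centre 0.58 [215. 291.] 954 [0.55  0.176 0.007] [0.001 0.04 ] ((568.3109130859375, 214.32395935058594), (207.4775848388672, 46.17845153808594), 77.83084106445312)
side tee_centre 0.6 [336. 418.] 2268 [ 0.512 -0.218  0.009] [0.003 0.04 ] ((523.3272094726562, -208.93235778808594), (151.709716796875, 50.6621208190918), 77.48779296875)
side rail 0.65 [278. 447.] 9266 [ 0.631 -0.165  0.039] [0.005 0.073] ((690.2094116210938, 22.690582275390625), (810.6876831054688, 104.2039566040039), 84.04487609863281)
```

View pics/scene0.png

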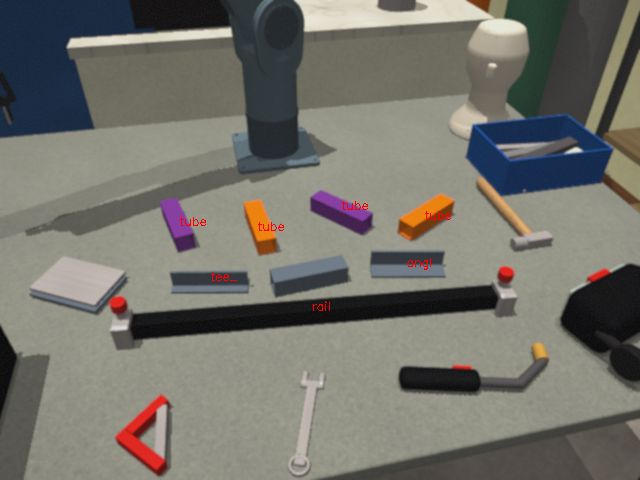

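```bash
python3 - <<'E'
from h import *
c=read_camera("side"); im=c["image"][:,:,::-1]
cv2.imwrite("pics/side_crop.png",cv2.resize(im[180:380,180:480],None,fx=2.5,fy=2.5,interpolation=cv2.INTER_CUBIC))
X,ok=cloud(c); c2=read_camera("scene"); X2,ok2=cloud(c2)
P=np.vstack([X[ok],X2[ok2]])
top=P[(P[:,2]>.034)&(P[:,2]<.046)]
t=top[(abs(top[:,0]-.55)<.05)&(abs(top[:,1]+.015)<.095)]
print("tube",rect(t))
r=top[(top[:,0]>.585)&(abs(top[:,1])<.28)]
r=r[(abs(r[:,0]-.64-(-.105)*r[:,1])<.06)]
print("rail",len(r),rect(r))
q=np.polyfit(r[:,1],r[:,0],1);print(q)
E
```

```text
tube ([[525.0, 59.0], [536.0, -92.0], [584.0, -89.0], [573.0, 63.0]], ((554.3685913085938, -14.924720764160156), (47.577030181884766, 152.05606079101562), 4.085113048553467))
rail 6837 ([[607.0, -279.0], [646.0, -283.0], [704.0, 276.0], [665.0, 280.0]], ((655.392333984375, -1.4742431640625), (562.6047973632812, 39.355350494384766), 84.12665557861328))
[0.09786027 0.65408687]
```

View pics/side_crop.png

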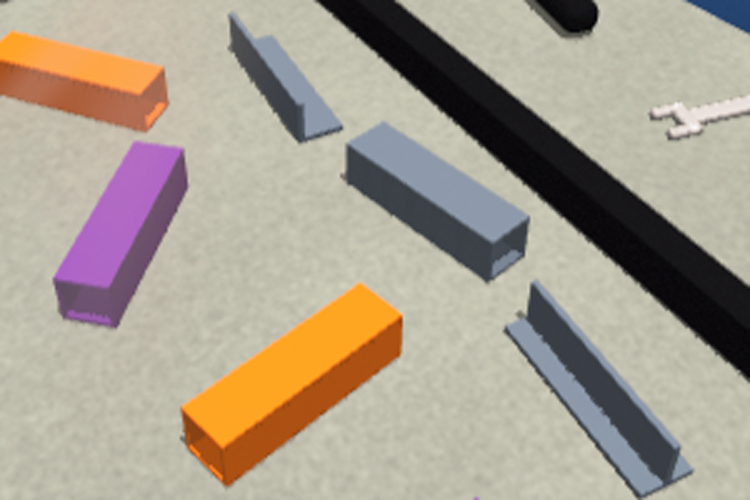

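The grey objects near the rail, in scene pixels, are the tee (210,280), the closed square tube (310,275) and the angle iron (407,267). The orange and purple tubes are decoys. The crop shows the middle grey part is a closed box section with an open end, so it is the target. Its centre is about (0.554, -0.015), 98 mm short of the rail line and about 10° out of parallel. I'll spread the fingers parallel to the rail and push with both at once.

drive_tool(turn=[[0, 0, 6.5], [0, 0, 6.5], [0, 0, 6.5], [0, 0, 6.5], [0, 0, 0], [0, 0, 0], [0, 0, 0], [0, 0, 0], [0, 0, 0], [0, 0, 0], [0, 0, 0], [0, 0, 0]], slide=[[0, 0, 0], [0, 0, 0], [0, 0, 0], [0, 0, 0], [0.014, -0.042, 0], [0.014, -0.042, 0], [0.014, -0.042, 0], [0.014, -0.042, 0], [0.014, -0.042, 0], [0.014, -0.042, 0], [0.014, -0.042, 0], [0.014, -0.042, 0]], grip=[0.06, 0.06, 0.06, 0.06, 0.06, 0.06, 0.06, 0.06, 0.06, 0.06, 0.06, 0.06])

```text
clock: 1.8
position: [0.3722, -0.2831, 0.2316]
tcp_rot: [0.0, 0.999, -0.047, 0.0]
ft_force: [0.6, -0.5, 0.4]
width: 0.0603
grasp_force: 0.0
```

drive_tool(turn=[[0, 0, 0], [0, 0, 0], [0, 0, 0], [0, 0, 0], [0, 0, 0], [0, 0, 0], [0, 0, 0], [0, 0, 0], [0, 0, 0]], slide=[[0.012, -0.041, 0], [0.012, -0.041, 0], [0.012, -0.041, 0], [0.012, -0.041, 0], [0.012, -0.041, 0], [0.012, -0.041, 0], [0.012, -0.04, 0], [0, 0, 0], [0, 0, 0]], grip=[0.06, 0.06, 0.06, 0.06, 0.06, 0.06, 0.06, 0.06, 0.06])

```text
clock: 2.7
position: [0.4824, -0.0073, 0.2313]
tcp_rot: [0.0, 0.999, -0.046, -0.0]
ft_force: [-1.0, -0.1, -0.6]
width: 0.0599
grasp_force: 0.0
```

```bash
cat > w.py <<'E'
from h import *
import sys
from scipy.spatial.transform import Rotation as Ro
s=readout.read_state(); c=read_camera("wrist"); q=s["tcp_rot"]
R=Ro.from_quat([q[1],q[2],q[3],q[0]]).as_matrix(); T=np.array(c["T_tool_cam"]); K=c["camera_matrix"]; z=c["z_map"]
v,u=np.mgrid[:480,:640]; P=np.stack([(u-K[0,2])/K[0,0]*z,(v-K[1,2])/K[1,1]*z,z],-1)
X=(P@T[:3,:3].T+T[:3,3])@R.T+np.array(s["position"])
m=(z>0)&(X[...,2]>.033)&(X[...,2]<.047)
n,l,st,_=cv2.connectedComponentsWithStats(m.astype(np.uint8))
for i in range(1,n):
    if st[i,4]>300:
        a=X[l==i]; print(st[i].tolist(),a.mean(0).round(3),rect(a))
cv2.imwrite("pics/"+sys.argv[1],c["image"][:,:,::-1])
E
python3 w.py w1.png
```

```text
[0, 0, 640, 30, 15846] [ 0.643 -0.035  0.038] ([[609.0, -281.0], [629.0, -283.0], [683.0, 239.0], [663.0, 241.0]], ((645.79052734375, -20.79205322265625), (524.6198120117188, 20.16278648376465), 84.08964538574219))
[236, 91, 177, 77, 8184] [ 0.553 -0.016  0.038] ([[527.0, 58.0], [539.0, -92.0], [578.0, -89.0], [567.0, 61.0]], ((552.6793823242188, -15.518074035644531), (40.082122802734375, 150.8236846923828), 4.415194034576416))
[460, 135, 170, 26, 1023] [ 0.52  -0.207  0.038] ([[502.0, -282.0], [507.0, -284.0], [538.0, -135.0], [533.0, -134.0]], ((520.0003662109375, -208.95179748535156), (151.3131866455078, 5.040916442871094), 78.19286346435547))
[8, 149, 174, 27, 1099] [0.545 0.192 0.038] ([[526.0, 119.0], [531.0, 118.0], [564.0, 266.0], [558.0, 267.0]], ((544.841796875, 192.18360900878906), (151.4932098388672, 5.4203033447265625), 77.69242858886719))
[385, 237, 50, 84, 2181] [ 0.419 -0.086  0.038] ([[363.0, -70.0], [366.0, -110.0], [447.0, -104.0], [444.0, -63.0]], ((405.0846862792969, -86.71102142333984), (81.04605102539062, 40.47948455810547), 4.704128742218018))
[0, 245, 107, 111, 4858] [0.422 0.273 0.038] ([[361.0, 340.0], [436.0, 210.0], [471.0, 230.0], [396.0, 360.0]], ((415.872802734375, 285.1659240722656), (40.32094955444336, 149.77488708496094), 30.00775718688965))
[558, 269, 62, 128, 4696] [ 0.336 -0.265  0.038] ([[243.0, -264.0], [252.0, -305.0], [400.0, -272.0], [390.0, -231.0]], ((321.109130859375, -268.2510986328125), (151.34190368652344, 41.847537994384766), 12.597441673278809))
[161, 278, 51, 51, 1280] [0.401 0.136 0.038] ([[373.0, 141.0], [399.0, 108.0], [426.0, 130.0], [401.0, 163.0]], ((399.75341796875, 135.61703491210938), (35.11640548706055, 41.44977951049805), 38.02726745605469))
[237, 334, 59, 65, 1963] [0.321 0.07  0.038] ([[283.0, 69.0], [309.0, 37.0], [361.0, 78.0], [335.0, 110.0]], ((321.86297607421875, 73.56824493408203), (65.99310302734375, 41.48138427734375), 38.71942138671875))
```

View pics/w1.png

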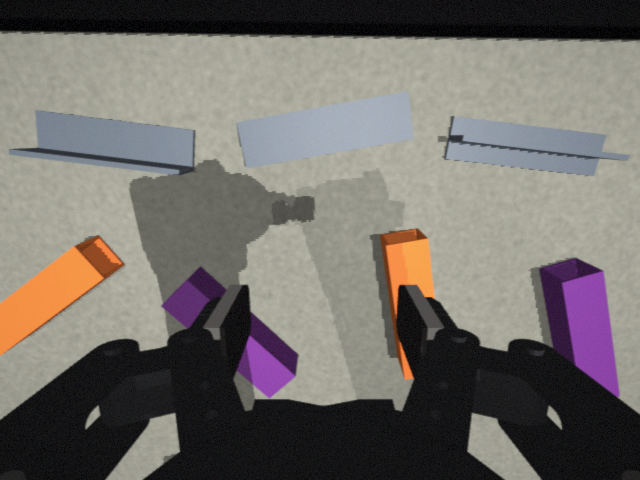

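drive_tool(turn=[[0, 0, 0], [0, 0, 0], [0, 0, 0], [0, 0, 0], [0, 0, 0], [0, 0, 0], [0, 0, 0], [0, 0, 0], [0, 0, 0], [0, 0, 0]], slide=[[0, 0, 0.03], [0, 0, 0.04], [0, 0, 0.04], [0, 0, 0.04], [0, 0, 0.03], [0, 0, 0.02], [0, 0, 0.01], [0, 0, 0.01], [0, 0, 0], [0, 0, 0]], grip=[0.06, 0.06, 0.06, 0.06, 0.06, 0.06, 0.06, 0.06, 0.06, 0.06])

```text
clock: 3.75
position: [0.4829, -0.0083, 0.0119]
tcp_rot: [0.0, 0.999, -0.048, 0.001]
ft_force: [-0.3, -0.5, -0.5]
width: 0.0599
grasp_force: 0.0
```

drive_tool(turn=[[0, 0, 0], [0, 0, 0], [0, 0, 0], [0, 0, 0], [0, 0, 0], [0, 0, 0], [0, 0, 0], [0, 0, 0], [0, 0, 0], [0, 0, 0], [0, 0, 0], [0, 0, 0]], slide=[[0, 0, 0.005], [0.008, 0, 0], [0.008, 0, 0], [0.008, 0, 0], [0.006, 0, 0], [0.006, 0, 0], [0.006, 0, 0], [0.006, 0, 0], [0.006, 0, 0], [0.006, 0, 0], [0.006, 0, 0], [0, 0, 0]], grip=[0.06, 0.06, 0.06, 0.06, 0.06, 0.06, 0.06, 0.06, 0.06, 0.06, 0.06, 0.06])

```text
clock: 4.95
position: [0.5475, -0.0142, 0.0059]
tcp_rot: [0.0, 0.999, -0.047, -0.001]
ft_force: [-1.8, 1.4, -1.4]
width: 0.0601
grasp_force: 1.2
```

```bash
python3 w.py w2.png
```

```text
[0, 0, 640, 56, 32999] [ 0.642 -0.024  0.038] ([[627.0, -111.0], [640.0, -112.0], [657.0, 66.0], [644.0, 67.0]], ((641.9777221679688, -22.70476531982422), (178.57766723632812, 12.954628944396973), 84.51251983642578))
[85, 189, 506, 190, 62698] [ 0.578 -0.021  0.038] ([[528.0, -93.0], [590.0, -99.0], [605.0, 52.0], [543.0, 58.0]], ((566.7286376953125, -20.596542358398438), (151.71046447753906, 62.33780288696289), 84.48309326171875))
```

View pics/w2.png

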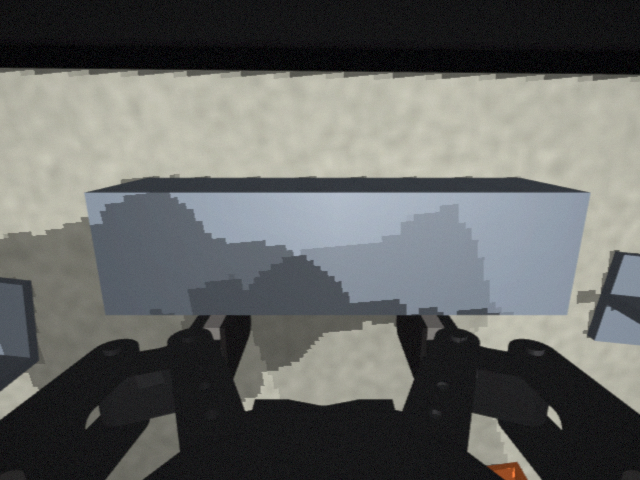

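The tube (pixels 85–590 × 190–315) now lies parallel to the rail, with a gap of about 38 mm.

drive_tool(turn=[[0, 0, 0], [0, 0, 0], [0, 0, 0], [0, 0, 0], [0, 0, 0], [0, 0, 0], [0, 0, 0], [0, 0, 0], [0, 0, 0], [0, 0, 0]], slide=[[0.005, 0, 0], [0.005, 0, 0], [0.005, 0, 0], [0.005, 0, 0], [0.004, 0, 0], [0.004, 0, 0], [0.004, 0, 0], [0.002, 0, 0], [0.002, 0, 0], [0, 0, 0]], grip=[0.06, 0.06, 0.06, 0.06, 0.06, 0.06, 0.06, 0.06, 0.06, 0.06])

```text
clock: 6.0
position: [0.5842, -0.0176, 0.0063]
tcp_rot: [-0.0, 0.999, -0.047, 0.0]
ft_force: [-1.1, -0.8, -1.0]
width: 0.0601
grasp_force: 0.7
```

```bash
python3 w.py w3.png
```

```text
[0, 73, 640, 114, 68577] [ 0.652 -0.023  0.038] ([[627.0, -117.0], [657.0, -120.0], [677.0, 70.0], [647.0, 73.0]], ((651.7425537109375, -23.378646850585938), (191.37033081054688, 30.456743240356445), 83.94485473632812))
[86, 189, 504, 190, 62307] [ 0.614 -0.025  0.038] ([[565.0, -97.0], [627.0, -103.0], [642.0, 49.0], [579.0, 55.0]], ((603.2860717773438, -23.809959411621094), (152.37709045410156, 62.46430969238281), 84.56066131591797))
```

View pics/w3.png

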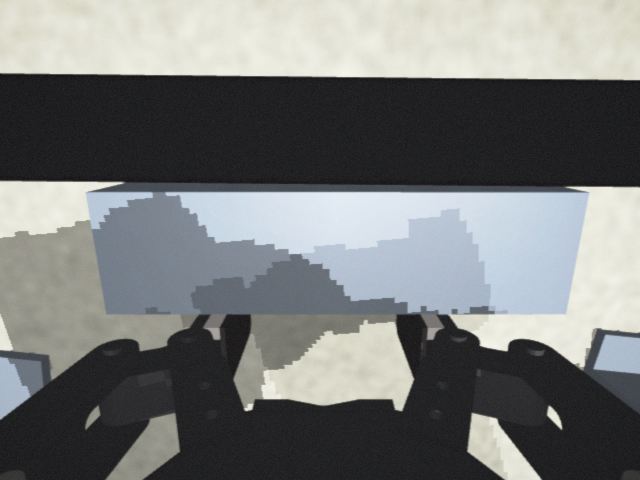

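About 2–3 mm of gap remains. I'll press a little further, then back off and rise.

drive_tool(turn=[[0, 0, 0], [0, 0, 0], [0, 0, 0], [0, 0, 0]], slide=[[0.001, 0, 0], [0.001, 0, 0], [0.001, 0, 0], [0, 0, 0]], grip=[0.06, 0.06, 0.06, 0.06])

```text
clock: 6.45
position: [0.5857, -0.0178, 0.0064]
tcp_rot: [0.0, 0.999, -0.048, -0.001]
ft_force: [-6.1, 1.4, 2.8]
width: 0.06
grasp_force: 3.0
```

drive_tool(turn=[[0, 0, 0], [0, 0, 0], [0, 0, 0], [0, 0, 0], [0, 0, 0], [0, 0, 0], [0, 0, 0], [0, 0, 0], [0, 0, 0], [0, 0, 0]], slide=[[-0.005, 0, 0], [-0.015, 0, 0], [-0.02, 0, 0], [0, 0, -0.02], [0, 0, -0.04], [0, 0, -0.04], [0, 0, -0.04], [0, 0, -0.03], [0, 0, 0], [0, 0, 0]], grip=[0.06, 0.06, 0.06, 0.06, 0.06, 0.06, 0.06, 0.06, 0.06, 0.06])

```text
clock: 7.45
position: [0.5479, -0.0143, 0.1771]
tcp_rot: [0.0, 0.999, -0.048, 0.002]
ft_force: [-0.4, -0.1, -0.6]
width: 0.0601
grasp_force: 0.0
```

```bash
python3 w.py w4.png
```

```text
[0, 56, 640, 106, 40672] [ 0.641 -0.023  0.038] ([[571.0, -247.0], [642.0, -255.0], [691.0, 207.0], [620.0, 215.0]], ((631.2430419921875, -19.972488403320312), (464.2193298339844, 71.36001586914062), 83.98936462402344))
[476, 221, 164, 26, 1217] [ 0.523 -0.198  0.038] ([[506.0, -264.0], [511.0, -265.0], [538.0, -135.0], [533.0, -134.0]], ((522.1082153320312, -199.5864715576172), (132.55458068847656, 5.581580638885498), 78.27340698242188))
[0, 239, 164, 27, 1340] [0.543 0.18  0.037] ([[526.0, 119.0], [532.0, 118.0], [560.0, 245.0], [554.0, 247.0]], ((542.7474975585938, 182.20303344726562), (130.60260009765625, 6.190218925476074), 77.56690216064453))
[392, 334, 22, 77, 752] [ 0.411 -0.071  0.038] ([[365.0, -70.0], [366.0, -83.0], [445.0, -76.0], [444.0, -63.0]], ((404.8931884765625, -73.1146469116211), (79.40814208984375, 13.228736877441406), 4.80712890625))
[0, 336, 74, 84, 2825] [0.437 0.255 0.038] ([[394.0, 297.0], [444.0, 214.0], [472.0, 231.0], [421.0, 314.0]], ((432.6865539550781, 263.928466796875), (32.39735794067383, 96.868408203125), 31.393800735473633))
[585, 360, 55, 54, 1283] [ 0.38  -0.262  0.038] ([[345.0, -284.0], [368.0, -305.0], [414.0, -254.0], [391.0, -233.0]], ((379.41644287109375, -268.89630126953125), (68.20323181152344, 31.442747116088867), 47.904388427734375))
```

View pics/w4.png

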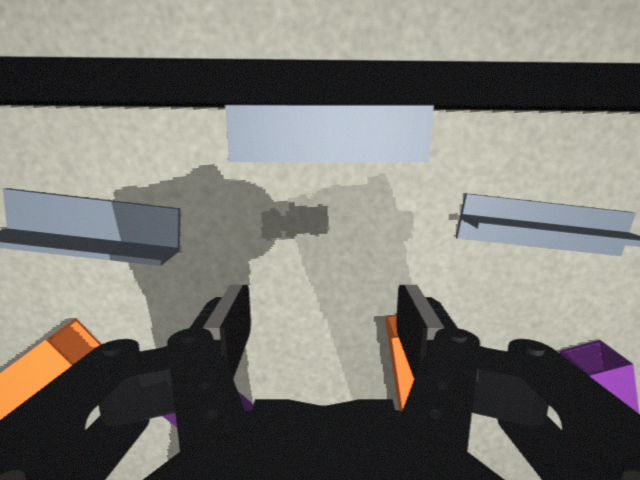

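The tube (pixels 225–433 × 105–161) is flush with the rail: together they measure 71 mm across, against 70 mm expected. The angle iron and tee have not moved, and the gripper is clear.

```bash
python3 -c "
from workcell import workorder
print(workorder.finish_job())"
```

```text
the job is handed in; nothing more can be done
None
```

The tube now lies parallel and flush against the fence rail, between the clamps; the angle iron and tee section were not moved, and the job is handed in (no verdict was returned).

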